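# Sort tested sample jars by cap tag and shut the reject box

## Robot

A 6-joint arm with a two-finger parallel gripper is mounted at the origin on the work surface. World frame = base frame: x ahead of the robot, y to its left, z up, the work surface at z = 0. Lengths are in mm, angles in rad, forces in N, time in s.
With the tool pointing down it reaches from about 250 to 725 mm from the base axis. Payload 9.7 kg.
Tool frame: the origin (TCP) lies on the centre line of the jaws, within the pads' length; the fingertips stand 22 mm ahead of it and the grasp point (between the pads) lies 3 mm ahead of it (ctrl.tip_reach is the distance from the TCP to the fingertips, in mm); y points along the fingers, z is the direction in which the jaws open and shut, and the axes are right-handed (so a half turn about y gives the same grasp; the last joint's range is limited). The gripper opens to 85 mm and grips with 20 to 120 N. Pads are 22 mm wide; open, the fingers measure 114 mm over their backs; the gripper's body (76 mm by 85 mm) begins 54 mm behind the grasp point. The pads swing forward as they close: fully open they stand 13 mm farther back than shut.
Start: joints at [-1.162, 0.087, 0.176, 1.66, 0, 1.571], TCP at [218.627, -504.677, 253.284] pointing down, gripper open.
Joint ranges: [-3.13, 3.13], [-0.85, 1.81], [-1.15, 1.24], [-2.2, 2.28], [-1.44, 1.52], [-3.14, 3.14]. Speed limits (rad/s): [2.22, 2.22, 2.57, 3.14, 3.14, 3.14].

## Interface

Orientations are given as [roll, pitch, yaw] about the fixed x, y, z axes, in that order (R = Rz(yaw) Ry(pitch) Rx(roll)).
In Python, from bench import ctrl, monitor, vision, look_for, trace, place_of gives the robot as it stands. Calls block until the motion is done:
- ctrl.goto(position, orientation): joint-space move of the TCP to a pose.
- ctrl.line_to(position, feed=150, frame=None): straight line of the TCP; frame=None keeps the orientation; feed is the mean speed in mm/s.
- ctrl.goto_joints(angles): joint-space move.
- ctrl.move_gripper(opening, newtons=None): finger opening in mm; newtons is the grip in N (None keeps the last); returns when the fingers have stopped.
- ctrl.pause(seconds).
- ctrl.solve_ik(position, orientation): joint angles nearest the present ones, or None.
- monitor.observe(): the state.
- vision.read_camera(name): name is "scene" or "top" or "wrist"; returns the picture (420x560x3 uint8, red, green, blue); there is no depth.
- vision.camera_params(name): a dict with "intrinsics" (3x3 intrinsics, pixels), "world_from_camera" (4x4, takes a point from camera to world coordinates); the wrist camera has in their place "tool_from_camera" (4x4, takes a point from camera to tool coordinates, whose origin is the TCP and whose axes are the tool frame's). Camera axes: x right, y down, z forward; pixel columns grow to the right and rows downward; lengths in mm; the calibration is good to about 2 mm. The wrist camera is an equidistant fisheye: a pixel r from the principal point sees the ray r / f radians off the axis. A picture is of the moment at which its call begins: read the wrist's pose just before it. camera_params takes no time and is no camera call.
A pose or a line that the arm cannot do raises ctrl.MotionError and nothing moves.
- ctrl.hand_in(): hands the job in, once; it reports no verdict.
Trained networks look in the newest picture that a camera, given by its name, has taken for a name from the list of things; names that differ only in an ending like _2 or _b are one class to them, and where a whole thing is asked for, a point or a joint stands for the part that bears it (a point fixed in the world has none). Each returns a list of dicts, best first, with "p" (0 to 1); they miss things now and then, are a little off and sometimes report something else, mostly with a low value. They report only what shows in the picture. A call takes as long as a camera call. They do not tell look-alikes from the thing itself.
- look_for(camera, name): "uv" ([column, row] in pixels, amid what is visible of it).
- trace(camera, name): "mask" (420x560 bool, what is visible of it) and "uv" ([column, row] in pixels, amid what is visible of it).
- place_of(camera, name): "uv" ([column, row] in pixels: a listed point, or the origin of a listed thing).
The state is a dict: "clock": time; "joint_pos": joint angles; "joint_vel": joint speeds; "joint_torque": joint torques, N m; "tool_pos": TCP position; "tool_rot": TCP orientation; "ft_force": force on the tool from outside, world axes, zero at the start; "wrist_torque": the same for the moment, N m; "finger_gap": finger opening in mm.
Only numpy, scipy, OpenCV 4.12 (cv2) and the standard library are available. Lean on these libraries where they do the work, as an engineer would, in place of code of your own. Each camera call takes 0.05 s, during which the arm holds its last target.

## Task

Two of the four sample jars on the metal tray carry a coloured tag on the cap: stand the green-tagged jar in the green nest on the open pass stand and the red-tagged jar in the red nest inside the reject box, then close the reject box's lid fully. Keep the jars upright and set them down rather than drop them. Leave the two untagged jars and the beaker where they are.

Things in the scene. Friction and masses are not known exactly. Their poses are not given: they have to be found in the camera images.
- green_jar_center (a point): sealed frosted-white sample jar, 50 mm diameter, 60 mm tall, about 90 g (straight sides: a 41 mm tall body under a cream screw cap of the same diameter, 19 mm tall). A green disc of 36 mm diameter lies on top of the cap: passed. The point is on its axis half-way up, 30 mm above its underside; its z axis is the jar's axis (up).
- red_jar_center (a point): sealed frosted-white sample jar, 50 mm diameter, 60 mm tall, about 90 g (straight sides: a 41 mm tall body under a cream screw cap of the same diameter, 19 mm tall). A red disc of 36 mm diameter lies on top of the cap: rejected. The point is on its axis half-way up, 30 mm above its underside; its z axis is the jar's axis (up).
- plain_jar_a_center (a point): the same kind of jar, with no tag on its cap: not tested yet, stays on the tray. The point is on its axis half-way up, 30 mm above its underside; its z axis is the jar's axis (up).
- plain_jar_b_center (a point): the same kind of jar, with no tag on its cap: not tested yet, stays on the tray. The point is on its axis half-way up, 30 mm above its underside; its z axis is the jar's axis (up).
- tray: fixed galvanised metal tray, 290 x 290 mm with an 18 mm high rim, floor 4 mm thick, on which the four jars stand about 120 mm apart. Origin: centre of its underside.
- pass_nest (a point): centre of the floor of the green nest: a square frame 60 x 60 mm inside and 8 mm high, in which a jar stands with 5 mm play all round. The floor is the top of the 6 mm thick white pass stand (140 x 150 mm, open on top, fixed). x and y axes along the frame's sides, z up.
- reject_nest (a point): centre of the floor of the red nest (the same frame: 60 x 60 mm inside, 8 mm high), inside the grey reject box with red bands. The nest floor is the top of the box's 6 mm thick bottom. The box is fixed, 140 mm (x) by 150 mm (y) outside, walls 4 mm thick, rim 75 mm above the table; the nest's centre lies 10 mm from the box's centre towards its -x side (the front). The axes are the box's: x points to the hinge side, z up.
- reject_lid (a joint): angle of the reject box's red lid about its hinge, rad: 0 shut and lying on the rim, about 1.6 upright, 1.9 fully open and leaning back. The lid stays at whatever angle it is left (stiff hinge: about 0.15 N m); a push of 2 to 3 N on the outer face near the free edge closes it.
- lid_hinge (a point): point on the hinge axis of the lid, at the middle of the box's far (+x) rim, 75.5 mm above the table. The axis runs along the box's y. This point's x and y axes: in the lid's plane; with the lid at angle a, the lid runs from here along -x of this frame.
- lid_edge (a point): middle of the lid's free edge, on its outer face (the top when shut): 142 mm from the hinge axis. The lid is a plain plate 142 x 150 mm, 5 mm thick; a black lip 50 mm wide goes 15 mm beyond this edge.
- beaker_center (a point): small glass beaker, 44 mm diameter, 55 mm tall, standing on the bench beyond the tray; to be left alone. The point is on its axis half-way up.
Not all that is in view belongs to the job. Of the things shaped like the part that bears pass_nest, the white one is meant. Leave any blue look-alike of the part that bears red_jar_center alone.

How it is judged (in metres and radians):
At the end, for the whole second after the job is handed in: The green-tagged jar stands upright (within 0.12 rad) on the floor of the green nest, axis within 12 mm of the nest's centre; the red-tagged jar likewise in the red nest in the reject box; the lid is shut (under 0.06 rad); the untagged jars and the beaker are within 20 mm of where they started (horizontal distance between green_jar_center and pass_nest below 0.012 m and z of green_jar_center in the frame of pass_nest between 0.024 and 0.036 m and angle between each of green_jar_center, red_jar_center's own z axis and vertical below 0.12 rad and horizontal distance between red_jar_center and reject_nest below 0.012 m and z of red_jar_center in the frame of reject_nest between 0.024 and 0.036 m and value of joint reject_lid below 0.06 rad and distance of each of plain_jar_a_center, plain_jar_b_center, beaker_center from where it was at the start of the episode below 0.02 m); the robot touches nothing.
It fails at once if a tagged jar is tipped more than 0.6 rad from upright (angle between any of green_jar_center, red_jar_center's own z axis and vertical above 0.6 rad).
It fails at once if a tagged jar is let go (no finger touches it) with its underside more than 35 mm above the bench: dropped ((height (world z) of green_jar_center above 0.065 m and contact force between green_jar and the fingers below 0.02 N) or (height (world z) of red_jar_center above 0.065 m and contact force between red_jar and the fingers below 0.02 N)).
It fails at once if an untagged jar or the beaker is moved more than 20 mm (distance of any of plain_jar_a_center, plain_jar_b_center, beaker_center from where it was at the start of the episode above 0.02 m).
It also fails if it takes over 72 s, if anything falls off the work surface, if the arm or the gripper's body presses on something with over 40 N, if the wrist force passes 120 N, or if a joint passes its speed limit or range.

## Working session

There is one attempt and no reset: what is moved stays moved. The work goes in short steps, each a Python script; the robot and the scene stay as the last script left them, time stands still between calls to the robot, and variables do not carry over. Pictures are saved under pics/ and viewed, and the job is handed in when it is done.

```bash
ls; mkdir -p pics; python3 - <<'E'
from bench import ctrl, monitor, vision, look_for, trace, place_of
import cv2, numpy as np
for n in ["scene","top","wrist"]:
    im=vision.read_camera(n); cv2.imwrite(f"pics/{n}0.png",im[:,:,::-1])
    p=vision.camera_params(n); print(n,{k:np.round(v,3).tolist() if not isinstance(v,str) else v for k,v in p.items()})
s=monitor.observe(); print(s)
E
```

```text
pics
scene {'intrinsics': [[464.84, 0.0, 288.24], [0.0, 464.84, 205.367], [0.0, 0.0, 1.0]], 'world_from_camera': [[-0.22, 0.751, -0.623, 1300.918], [0.975, 0.176, -0.133, 260.433], [0.01, -0.637, -0.771, 970.134], [0.0, 0.0, 0.0, 1.0]]}
top {'intrinsics': [[392.749, 0.0, 287.828], [0.0, 392.749, 214.72], [0.0, 0.0, 1.0]], 'world_from_camera': [[-0.027, -0.995, 0.094, 463.332], [-0.999, 0.029, 0.02, 89.831], [-0.023, -0.093, -0.995, 1309.336], [0.0, 0.0, 0.0, 1.0]]}
wrist {'intrinsics': [[325.192, 0.0, 275.526], [0.0, 325.192, 212.024], [0.0, 0.0, 1.0]], 'tool_from_camera': [[0.0, 0.946, 0.323, -82.145], [-0.001, -0.323, 0.946, -120.476], [1.0, -0.0, 0.001, -0.129], [0.0, 0.0, 0.0, 1.0]]}
{'clock': 0.15, 'joint_pos': array([-1.16198249e+00,  8.73157581e-02,  1.75317257e-01,  1.65977374e+00,
       -3.85278490e-06,  1.57080235e+00]), 'joint_vel': array([ 0.00221761, -0.00160073,  0.00256236, -0.00010013, -0.00111598,
        0.00059029]), 'joint_torque': array([ 1.10879100e-03, -5.20762610e+01,  4.65043259e+01,  1.39652233e-02,
        7.09454085e-06, -1.56295371e-06]), 'tool_pos': array([ 218.57885982, -504.54528573,  252.75636009]), 'tool_rot': array([-1.57177224e+00, -3.85866250e-06, -2.73278484e+00]), 'ft_force': array([ 0.40602736, -0.60198079,  0.51388465]), 'wrist_torque': array([0.01500062, 0.00288153, 0.0093261 ]), 'finger_gap': 85.16425797800517}
```

View pics/scene0.png

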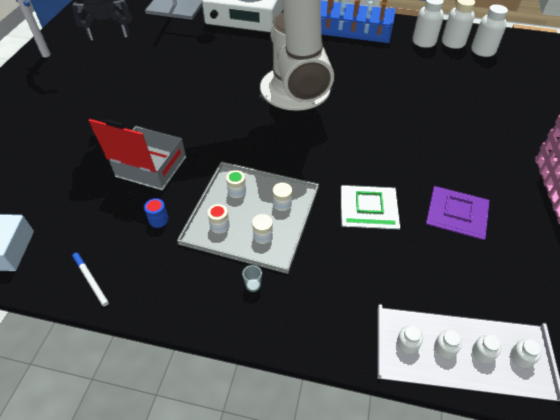

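View pics/top0.png

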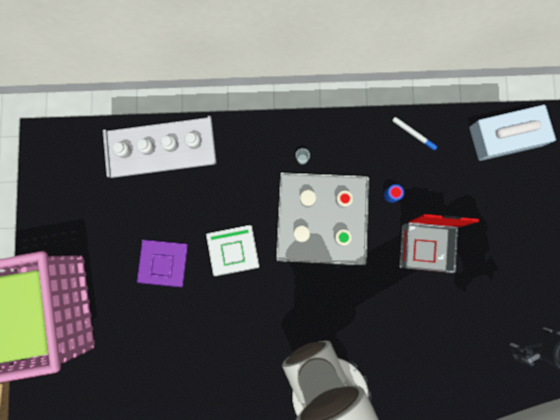

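View pics/wrist0.png

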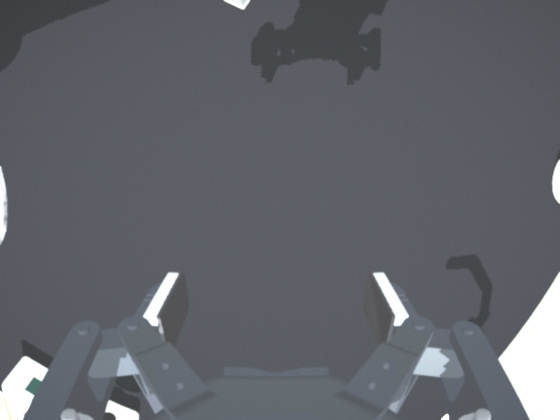

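The scene picture shows the following, by scene pixel:
- **Green jar:** (235,180).
- **Red jar:** (217,215).
- **Untagged jars:** (283,195) and (262,228).
- **Beaker:** (252,278).
- **White pass stand:** (370,207).
- **Reject box:** (150,155), lid open.

Things that could be mistaken for these:
- A blue jar with a red tag at scene (155,212), top (396,192). This is a decoy.
- A purple stand at scene (458,210), top (162,263). This is a decoy.
- White bottles on other trays.

My choice is the tagged jars on the metal tray and the white stand. Next I'll locate them.

```bash
cat > h.py <<'E'
from bench import ctrl, monitor, vision, look_for, trace, place_of
import cv2, numpy as np
from scipy.spatial.transform import Rotation as R
def ray(cam,uv):
    p=vision.camera_params(cam); K=p["intrinsics"]; T=p["world_from_camera"]
    d=np.linalg.inv(K)@np.array([uv[0],uv[1],1.]); return T[:3,3],T[:3,:3]@d
def at_z(cam,uv,z):
    o,d=ray(cam,uv); return o+d*(z-o[2])/d[2]
def proj(cam,P):
    p=vision.camera_params(cam); K=p["intrinsics"]; T=np.linalg.inv(p["world_from_camera"])
    c=T[:3,:3]@np.asarray(P,float)+T[:3,3]; u=K@c; return u[:2]/u[2]
def tri(obs):
    A=np.zeros((3,3));b=np.zeros(3)
    for cam,uv in obs:
        o,d=ray(cam,uv); d=d/np.linalg.norm(d); M=np.eye(3)-np.outer(d,d); A+=M;b+=M@o
    return np.linalg.solve(A,b)
def save(im,n): cv2.imwrite(f"pics/{n}.png",im[:,:,::-1])
E
python3 - <<'E'
from h import *
for c in ["top","scene"]:
    im=vision.read_camera(c)
    for n,z in [("green_jar_center",34),("red_jar_center",34),("plain_jar_a_center",34),("pass_nest",6),("reject_nest",6),("lid_hinge",75.5),("lid_edge",None),("beaker_center",27.5),("tray",0)]:
        for d in place_of(c,n)[:6]:
            print(c,n,np.round(d["uv"],1),round(d["p"],2), None if z is None else np.round(at_z(c,d["uv"],z),1))
    hsv=cv2.cvtColor(im,cv2.COLOR_RGB2HSV)
    for nm,m in [("green",cv2.inRange(hsv,(45,120,60),(80,255,255))),("red",cv2.inRange(hsv,(0,150,120),(8,255,255))|cv2.inRange(hsv,(172,150,120),(180,255,255)))]:
        k,l,st,ce=cv2.connectedComponentsWithStats(m)
        for i in range(1,k):
            if st[i,4]>15: print(c,nm,st[i],np.round(ce[i],1),np.round(at_z(c,ce[i],64.5),1))
    if c=="top":
        save(cv2.resize(im[160:290,190:480],None,fx=2.7,fy=2.7,interpolation=2),"topcrop")
    else: save(cv2.resize(im[100:300,70:470],None,fx=2,fy=2,interpolation=2),"scenecrop")
print(monitor.observe()["clock"])
E
```

```text
top green_jar_center [342.8 237.7] 0.58 [503.8 -60.2  34. ]
top red_jar_center [303.1 231.6] 0.69 [527.1  67.5  34. ]
top red_jar_center [392.5 192.5] 0.65 [ 646.5 -227.5   34. ]
top red_jar_center [341.9 197.6] 0.48 [634.6 -62.4  34. ]
top plain_jar_a_center [300.9 233.6] 0.69 [520.8  74.8  34. ]
top pass_nest [162.4 269. ] 0.85 [417.5 536.7   6. ]
top pass_nest [233.2 253.1] 0.83 [463.7 300.6   6. ]
top reject_nest [422.8 250.3] 0.86 [ 456.3 -323.4    6. ]
top lid_hinge [431.1 227.4] 0.93 [ 527.1 -331.2   75.5]
top lid_edge [452.5 215.7] 0.8 None
top beaker_center [422.5 248.6] 0.71 [ 461.9 -316.    27.5]
top beaker_center [303.9 155.2] 0.51 [781.2  57.   27.5]
top tray [322.5 217. ] 0.69 [575.8   0.7   0. ]
top green [211 230  37   9  90] [229.9 234.2] [523.9 300.9  64.5]
top green [339 233   9   9  66] [343.2 237. ] [505.1 -57.9  64.5]
top red [391 188  10   9  70] [395.6 191.8] [ 643.9 -229.9   64.5]
top red [341 194   9   9  66] [344.7 198.1] [628.8 -67.8  64.5]
top red [411 214  68  12 469] [444.  220.2] [ 549.  -376.8   64.5]
scene green_jar_center [237.3 179.9] 0.87 [488.6 -
[... 456 characters left out ...]
46 [575.9   7.4   6. ]
scene lid_hinge [131.3 163.2] 0.88 [ 531.3 -336.2   75.5]
scene lid_edge [113.8 125.8] 0.89 None
scene lid_edge [253.3 278.7] 0.37 None
scene beaker_center [252.3 279.1] 0.67 [775.3  65.8  27.5]
scene tray [249.7 213.4] 0.58 [ 5.679e+02 -4.000e-01  0.000e+00]
scene green [230 173  11   8  77] [234.8 176.5] [504.6 -55.7  64.5]
scene green [357 192  26  21 132] [369.6 202. ] [511.2 304.   64.5]
scene green [347 219  48   5 143] [370.4 220.9] [571.8 312.7  64.5]
scene red [  89  119   77   53 1762] [123.3 144.9] [ 460.  -396.3   64.5]
scene red [147 201  14  10 107] [153.6 205.3] [ 646.5 -225.6   64.5]
scene red [211 207  13   9  96] [216.8 211.1] [628.1 -64.9  64.5]
1.15
```

View pics/topcrop.png

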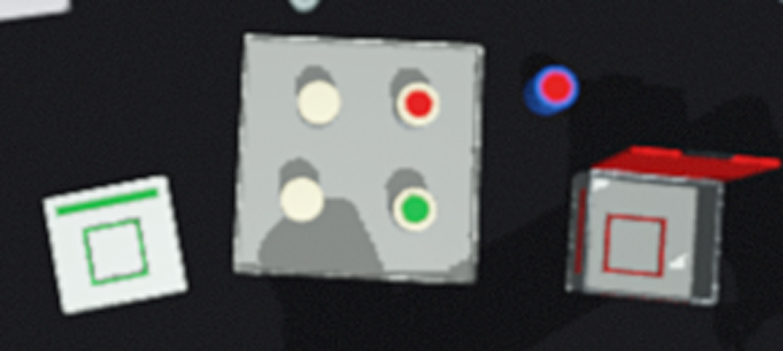

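View pics/scenecrop.png

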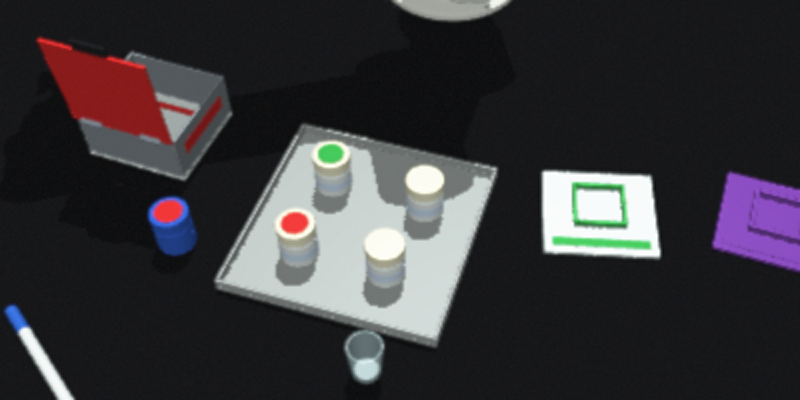

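The crops confirm the choices: the tagged cream-capped jars on the tray, the blue red-topped jar off it, and the white stand with the green square. Next I'll refine the nests, lid and jar positions from the pixels.

```bash
cat > seg.py <<'E'
from h import *
ims={c:vision.read_camera(c) for c in ["top","scene"]}
for c,im in ims.items(): np.save(f"pics/{c}.npy",im)
def blob(c,m,roi):
    x0,y0,x1,y1=roi; mm=np.zeros_like(m); mm[y0:y1,x0:x1]=m[y0:y1,x0:x1]; return mm
for c,im in ims.items():
    a=im.astype(int); g=((a[...,1]>a[...,0]+25)&(a[...,1]>a[...,2]+15)).astype(np.uint8)
    r=((a[...,0]>a[...,1]+35)&(a[...,0]>a[...,2]+35)).astype(np.uint8)
    cream=((a.min(2)>130)&(a[...,0]>a[...,2]+15)).astype(np.uint8)
    for nm,m,roi in [("pass",g,(215,238,250,270) if c=="top" else (350,188,390,216)),("rej",r,(405,230,445,270) if c=="top" else (0,0,1,1))]:
        mm=blob(c,m,roi); cs,_=cv2.findContours(mm,cv2.RETR_EXTERNAL,cv2.CHAIN_APPROX_NONE)
        if not cs: continue
        # rectify on z=14
        pts=np.vstack([k[:,0] for k in cs]).astype(float); W=np.array([at_z(c,p,14)[:2] for p in pts],np.float32)
        (cx,cy),wh,ang=cv2.minAreaRect(W); print(c,nm,mm.sum(),np.round([cx,cy,*wh,ang],1))
    k,l,st,ce=cv2.connectedComponentsWithStats(cream)
    for i in range(1,k):
        if 50<st[i,4]<900 : print(c,"cream",st[i],np.round(at_z(c,ce[i],64),1))
for n in ["lid_hinge","lid_edge","reject_nest"]:
    o=[]
    for c in ims: o.append((c,place_of(c,n)[0]["uv"]))
    P=tri(o); print(n,P.round(1),[np.round(proj(c,P)-uv,1) for c,uv in o])
save(cv2.resize(ims["top"][195:285,390:490],None,fx=8,fy=6.6,interpolation=2)[:590],"box")
E
python3 seg.py
```

```text
top pass 191 [474.9 309.9  95.6  84.4   9.7]
top rej 202 [ 470.1 -312.2  104.7   95.3   82.1]
top cream [300 190  16  16 200] [634.4  49.8  64. ]
top cream [337 191  16  16 121] [627.7 -66.   64. ]
top cream [294 226  16  16 206] [520.   73.6  64. ]
top cream [335 229  16  16 112] [506.1 -56.2  64. ]
scene pass 293 [466.  306.   79.2  72.4   7.4]
scene cream [457   0  18   7  96] [-615.9  564.7   64. ]
scene cream [513  24  45   9  81] [-485.7  821.2   64. ]
scene cream [226 172  19  16  98] [524.1 -51.1  64. ]
scene cream [273 183  19  18  94] [536.2  80.3  64. ]
scene cream [208 205  20  19 137] [639.7 -60.9  64. ]
scene cream [252 223  20  11  74] [657.7  58.2  64. ]
lid_hinge [ 536.3 -330.4   81.4] [array([-0.1,  0. ]), array([-0.1, -0. ])]
lid_edge [ 547.1 -339.7  221.1] [array([-1.2,  0.4]), array([-1.4, -0.3])]
reject_nest [ 464.2 -321.8   21.1] [array([-0.7,  0.2]), array([-0.9, -0.1])]
```

View pics/box.png

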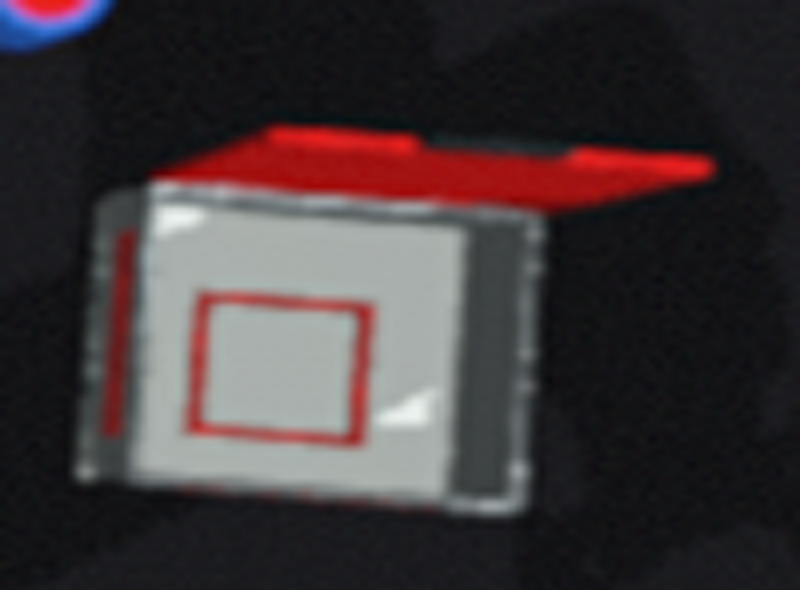

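```bash
python3 - <<'E'
from h import *
def px(x,y): return (390+(x+.5)/8-.5, 195+(y+.5)/6.6-.5)
n=[at_z("top",px(*q),14) for q in [(203,298),(367,308),(354,440),(192,428)]]
print("nest",np.round(n,1),np.mean(n,0).round(1))
r=[at_z("top",px(*q),75) for q in [(150,185),(545,215),(520,505),(130,485)]]
print("rim",np.round(r,1),np.mean(r,0).round(1))
im=np.load("pics/top.npy"); save(cv2.resize(im[222:282,200:265],None,fx=10,fy=10,interpolation=2),"passtop")
im=np.load("pics/scene.npy"); save(cv2.resize(im[180:235,335:405],None,fx=10,fy=10,interpolation=2),"passscene")
E
```

```text
nest [[ 491.4 -297.4   14. ]
 [ 484.6 -363.5   14. ]
 [ 420.  -354.3   14. ]
 [ 427.6 -289.3   14. ]] [ 455.9 -326.1   14. ]
rim [[ 544.1 -261.6   75. ]
 [ 525.6 -413.6   75. ]
 [ 390.2 -395.1   75. ]
 [ 403.3 -246.1   75. ]] [ 465.8 -329.1   75. ]
```

View pics/passtop.png

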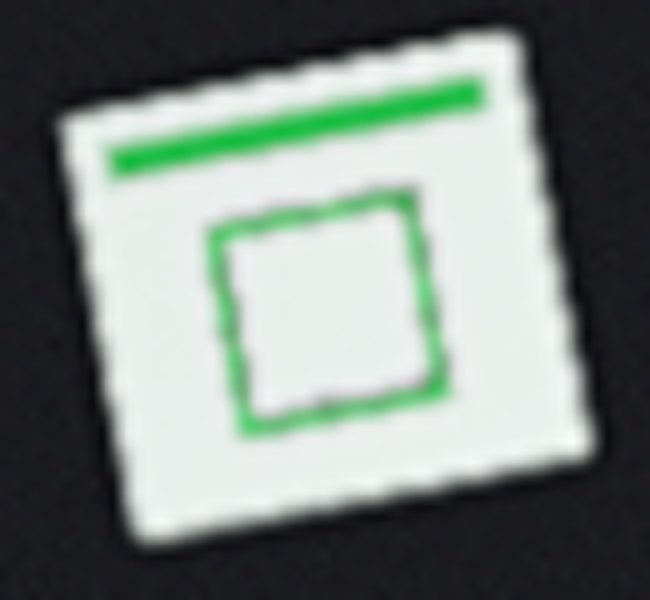

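View pics/passscene.png

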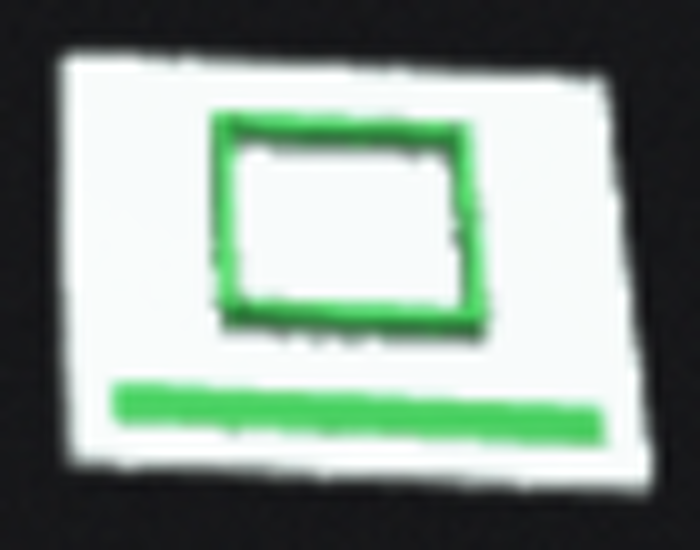

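```bash
python3 - <<'E'
from h import *
q=np.array([(215,230),(408,198),(440,388),(248,425)]); 
n=[at_z("top",(200+(x+.5)/10-.5,222+(y+.5)/10-.5),14) for x,y in q]; print(np.round(n,1),np.mean(n,0))
q=[(222,122),(462,130),(478,312),(228,305)]
n=[at_z("scene",(335+(x+.5)/10-.5,180+(y+.5)/10-.5),14) for x,y in q]; print(np.round(n,1),np.mean(n,0))
D=lambda y:[-np.pi/2,0,y]
for P,y in [((505,-57,160),0),((505,-57,43),0),((470,306,160),0.15),((470,306,45),0.15),((628,-66,43),0),((456,-327,260),-.12),((456,-327,45),-.12),((590,-345,200),-.12),((590,-345,260),-.12),((610,-347,200),-.12),((340,-310,100),-.12)]:
    q=ctrl.solve_ik(P,D(y)); print(P,None if q is None else np.round(q,2))
E
```

```text
[[492.9 339.1  14. ]
 [501.7 275.1  14. ]
 [439.1 265.5  14. ]
 [428.6 328.9  14. ]] [465.56274305 302.15785454  14.        ]
[[438.7 268.   14. ]
 [426.5 332.4  14. ]
 [489.8 342.7  14. ]
 [502.6 277.8  14. ]] [464.40015131 305.22943418  14.        ]
(505, -57, 160) [-0.11 -0.03 -0.12  1.48  0.   -0.11]
(505, -57, 43) [-0.11  0.01 -0.31  1.25  0.   -0.11]
(470, 306, 160) [0.58 0.1  0.01 1.48 0.   0.43]
(470, 306, 45) [ 0.58  0.13 -0.18  1.26  0.    0.43]
(628, -66, 43) [-0.1   0.3   0.01  1.29  0.   -0.1 ]
(456, -327, 260) [-0.62  0.12  0.22  1.68  0.   -0.5 ]
(456, -327, 45) [-0.62  0.13 -0.18  1.26  0.   -0.5 ]
(590, -345, 200) [-0.53  0.41  0.46  1.62  0.   -0.41]
(590, -345, 260) [-0.53  0.44  0.62  1.75  0.   -0.41]
(610, -347, 200) [-0.52  0.46  0.53  1.64  0.   -0.4 ]
(340, -310, 100) [-0.74 -0.13 -0.33  1.37  0.   -0.62]
```

```bash
cat >> h.py <<'E'
D=lambda y:[-np.pi/2,0,y]
def wpose():
    s=monitor.observe(); p=vision.camera_params("wrist")
    T=np.eye(4); T[:3,:3]=R.from_euler("xyz",s["tool_rot"]).as_matrix(); T[:3,3]=s["tool_pos"]
    return T@p["tool_from_camera"],p["intrinsics"]
def wlook(name=None):
    Tk=wpose(); im=vision.read_camera("wrist")
    if name: save(im,name)
    return im,Tk
def wat_z(Tk,uv,z):
    T,K=Tk; a=np.array([uv[0]-K[0,2],uv[1]-K[1,2]]); r=np.linalg.norm(a); th=r/K[0,0]
    d=np.array([*(a/r*np.sin(th)),np.cos(th)]); d=T[:3,:3]@d; o=T[:3,3]; return o+d*(z-o[2])/d[2]
def wproj(Tk,P):
    T,K=Tk; c=np.linalg.inv(T)@np.append(np.asarray(P,float),1); th=np.arctan2(np.hypot(c[0],c[1]),c[2]); 
    return K[:2,2]+K[0,0]*th*c[:2]/np.hypot(c[0],c[1])
def mask(im,col):
    a=im.astype(int)
    return ((a[...,1]>a[...,0]+25)&(a[...,1]>a[...,2]+15)).astype(np.uint8) if col=="g" else ((a[...,0]>a[...,1]+50)&(a[...,0]>a[...,2]+50)).astype(np.uint8)
def blobs(im,col,Tk,z,mn=60):
    k,l,st,ce=cv2.connectedComponentsWithStats(mask(im,col))
    for i in range(1,k):
        if st[i,4]>mn: print(col,st[i],np.round(ce[i],1),np.round(wat_z(Tk,ce[i],z),1))
E
python3 - <<'E'
from h import *
ctrl.goto((505,-57,160),D(0))
im,T=wlook("w1"); blobs(im,"g",T,64.5); blobs(im,"r",T,64.5)
s=monitor.observe(); print(s["clock"],s["tool_pos"])
E
```

```text
g [ 253  198   51   48 1907] [278.  221.5] [501.8 -56.3  64.5]
g [538 217  22  16 237] [548.7 224.6] [507.6 200.7  64.5]
r [  0 100  30   4  71] [ 13.8 101.7] [ 397.8 -275.    64.5]
r [  0 125  32  68 676] [  9.7 159.3] [ 446.3 -288.1   64.5]
r [  46  124   20  113 1525] [ 55.1 177.7] [ 465.4 -235.3   64.5]
r [   0  256   46   63 1490] [ 15.7 281.5] [ 569.4 -323.6   64.5]
r [248 337  40  30 939] [267.5 351.7] [625.5 -65.4  64.5]
3.55 [505.04147757 -57.66074426 160.13376862]
```

View pics/w1.png

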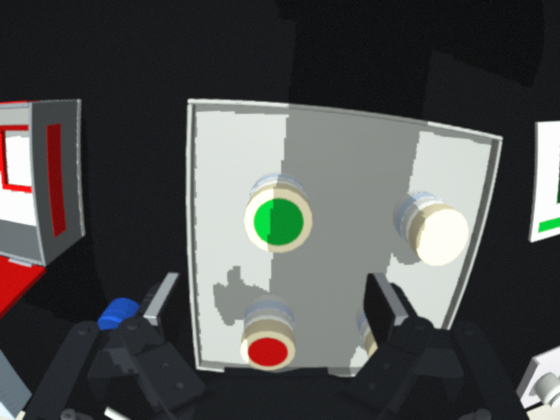

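The wrist view agrees with the other cameras: green cap at pixel (278,221), red cap at (267,352), within 3 mm. I'm grasping the green jar.

```bash
python3 - <<'E'
from h import *
ctrl.line_to((504,-57,43),feed=120)
ctrl.move_gripper(40,newtons=30)
s=monitor.observe(); print(s["clock"],s["tool_pos"],s["finger_gap"],s["ft_force"])
ctrl.line_to((504,-57,160),feed=150)
s=monitor.observe(); print(s["clock"],s["tool_pos"],s["finger_gap"],s["ft_force"])
ctrl.goto((465,303.7,160),D(0.0))
im,T=wlook("w2"); blobs(im,"g",T,14)
s=monitor.observe(); print(s["clock"],s["tool_pos"],s["finger_gap"],s["ft_force"])
E
```

```text
5.1 [504.37172083 -57.01196332  43.62963901] 49.232830424524224 [-0.77465017  0.47396174  6.29330485]
6.0333 [503.55511592 -56.96015087 158.86839865] 49.2596476120108 [-0.18277941  0.34922299 -1.44726795]
g [ 230  151   96   84 1903] [279.9 184.9] [447.9 305.9  14. ]
g [320 244  38  19 517] [339.2 252.7] [511.7 360.8  14. ]
g [ 230  290   93   72 5205] [275.6 325.9] [595.8 302.1  14. ]
7.4417 [465.49610238 302.66879089 159.97012664] 49.28402390080208 [-0.16562656 -0.26208522 -1.87059195]
```

View pics/w2.png

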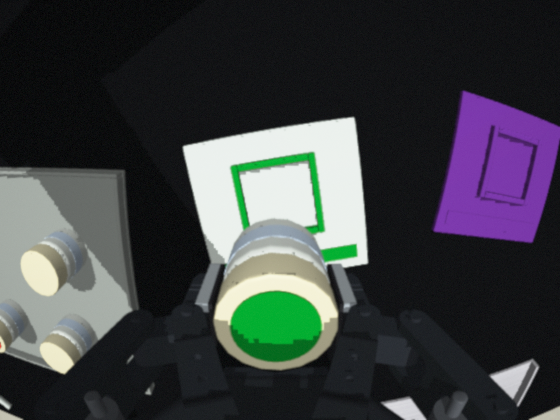

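```bash
python3 - <<'E'
from h import *
im=cv2.imread("pics/w2.png")[:,:,::-1]; save(cv2.resize(im[140:260,200:360],None,fx=5,fy=5,interpolation=2),"w2c")
T=wpose()
print("disc",wat_z(T,(275.6,325.9),160+21.5))
for uv in [(233,165),(315,153),(325,232)]: print(wat_z(T,uv,14).round(1))
a,b=wat_z(T,(233,165),14),wat_z(T,(325,232),14); print((a+b)/2)
E
```

```text
disc [461.42102338 302.37832737 181.5       ]
[430.7 266.6  14. ]
[420.7 334.8  14. ]
[491.1 346.1  14. ]
[460.92744278 306.38102561  14.        ]
```

View pics/w2c.png

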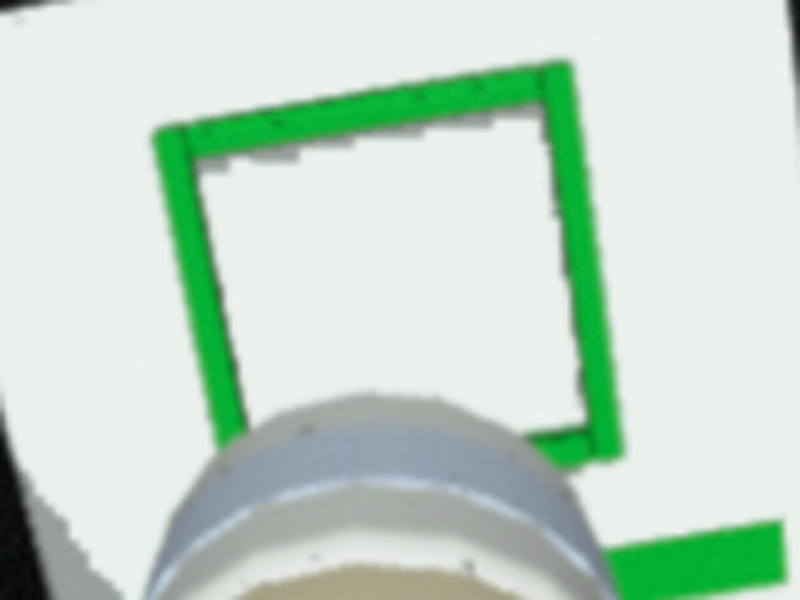

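```bash
python3 - <<'E'
from h import *
ctrl.line_to((464.8,305,64),feed=150)
ctrl.line_to((464.8,305,45.5),feed=50); ctrl.pause(0.2)
s=monitor.observe(); print(s["clock"],s["tool_pos"],s["finger_gap"],s["ft_force"])
ims=wlook("w3"); im=vision.read_camera("scene"); save(cv2.resize(im[170:245,330:410],None,fx=7,fy=7,interpolation=2),"s3")
E
```

```text
8.95 [464.85043546 305.04729324  45.40225302] 49.158257012913126 [1.14918897 0.21329082 0.08284584]
```

View pics/w3.png

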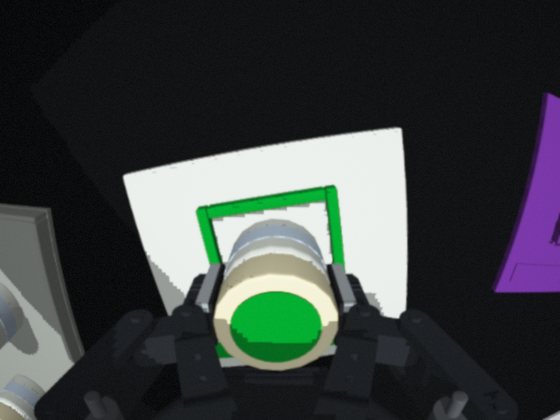

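View pics/s3.png

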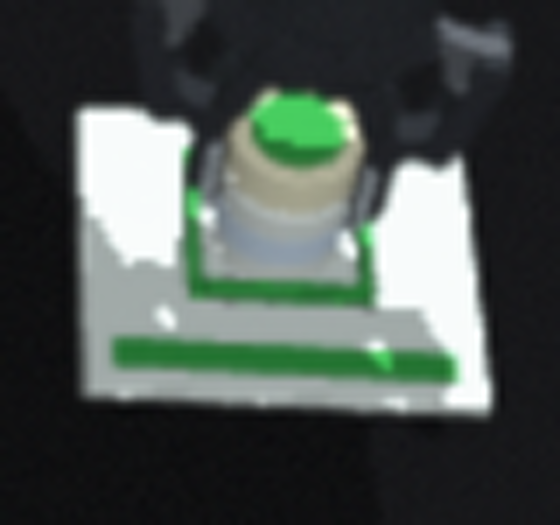

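The green jar is inside the frame, with the floor visible all round it, so I'm releasing it and going for the red jar.

```bash
python3 - <<'E'
from h import *
ctrl.line_to((464.8,305,44.8),feed=20)
print(monitor.observe()["ft_force"])
ctrl.move_gripper(75)
ctrl.line_to((464.8,305,150),feed=150)
im,T=wlook("w4"); blobs(im,"g",T,66.5)
ctrl.goto((628,-66,150),D(0))
im,T=wlook("w5"); blobs(im,"r",T,64.5)
s=monitor.observe(); print(s["clock"],s["tool_pos"],s["finger_gap"],s["ft_force"])
E
```

```text
[-1.4196836  -0.61237592  5.15275842]
g [ 226  154   99   96 1949] [277.7 187.6] [433.  305.7  66.5]
g [ 250  206   53   50 2103] [276.  230.1] [462.4 304.6  66.5]
g [ 218  249  141   35 2037] [288.9 266.9] [490.5 313.7  66.5]
r [  33    0   26   98 1495] [44.5 48.2] [ 486.4 -236.6   64.5]
r [  0   6  23  18 144] [10.5 11.8] [ 444.7 -278.3   64.5]
r [ 0 69 16  8 98] [ 7.6 72.9] [ 497.3 -279.2   64.5]
r [  0 125  16  11 139] [  7.  129.4] [ 543.5 -283.7   64.5]
r [ 250  204   52   49 2040] [275.5 228.2] [625.8 -65.4  64.5]
r [  59  222   35   41 1061] [ 75.8 241.9] [ 639.6 -225.1   64.5]
12.125 [627.97101505 -64.72038623 150.08002583] 74.71283756872842 [0.24819735 0.434069   0.78898719]
```

View pics/w4.png

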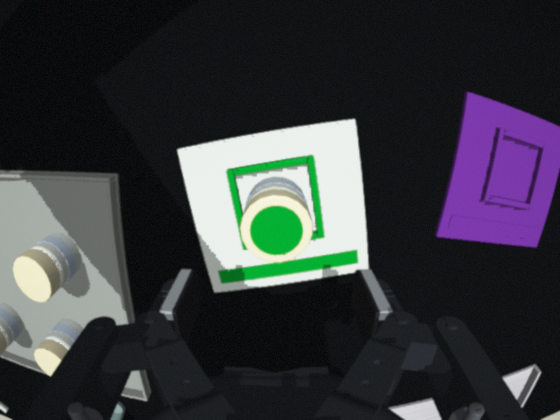

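View pics/w5.png

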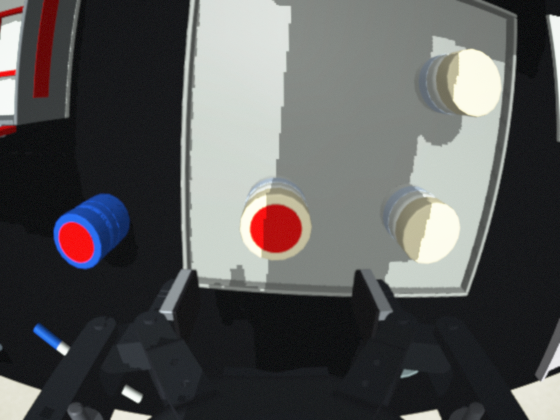

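Green is standing in its nest. Now the red jar: cap at pixel (275,228), with the blue decoy well off at (76,242). I'm taking it round in front of the lid.

```bash
python3 - <<'E'
from h import *
Y=-0.12
ctrl.line_to((628,-66,43),feed=120,frame=D(Y))
ctrl.move_gripper(40,newtons=30)
s=monitor.observe(); print(s["clock"],s["tool_pos"],s["finger_gap"],s["ft_force"])
ctrl.line_to((628,-66,165),feed=150)
s=monitor.observe(); print(s["finger_gap"],s["ft_force"])
ctrl.goto((456,-150,165),D(Y))
ctrl.line_to((456,-326,165),feed=200,frame=D(Y))
im,T=wlook("w6")
s=monitor.observe(); print(s["clock"],s["tool_pos"],s["finger_gap"],s["ft_force"])
save(cv2.resize(im[100:270,170:390],None,fx=3.5,fy=3.5,interpolation=2),"w6c")
im=vision.read_camera("scene"); save(cv2.resize(im[60:210,60:240],None,fx=4,fy=4,interpolation=2),"s6")
E
```

```text
13.5167 [628.54895077 -66.08760627  44.01660768] 49.45666735842491 [-0.62395805 -0.2445225   5.61277461]
49.33651308553242 [ 0.09704717 -0.68941874 -1.84362158]
16.3583 [ 456.25580317 -325.01069796  165.04704403] 49.38824888087983 [-0.04456448  0.51088626 -1.08257045]
```

View pics/w6.png

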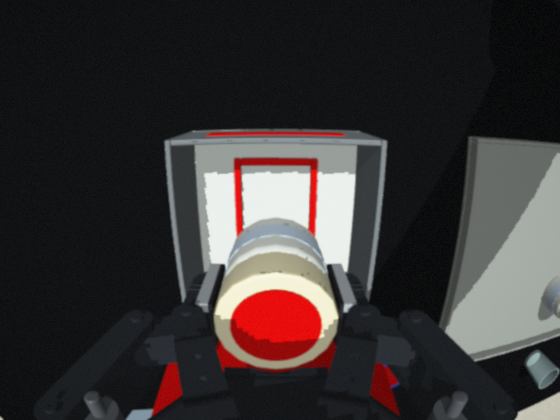

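View pics/w6c.png

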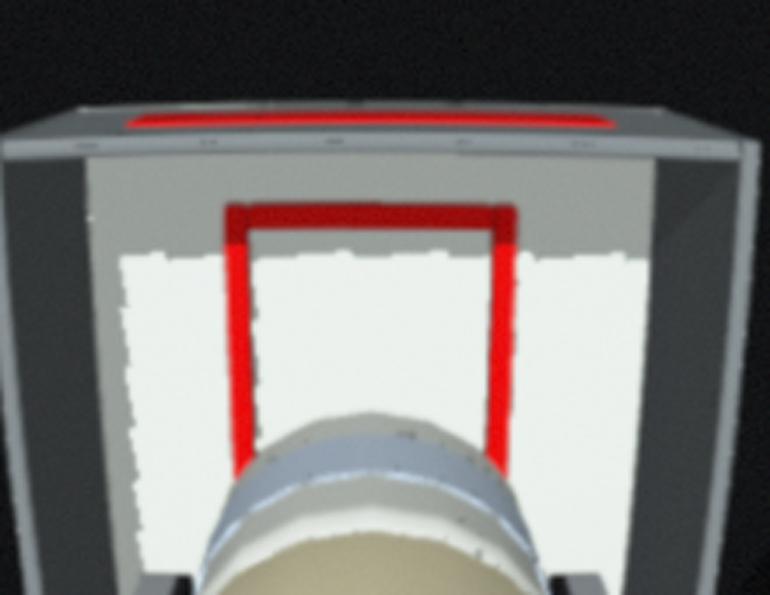

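View pics/s6.png

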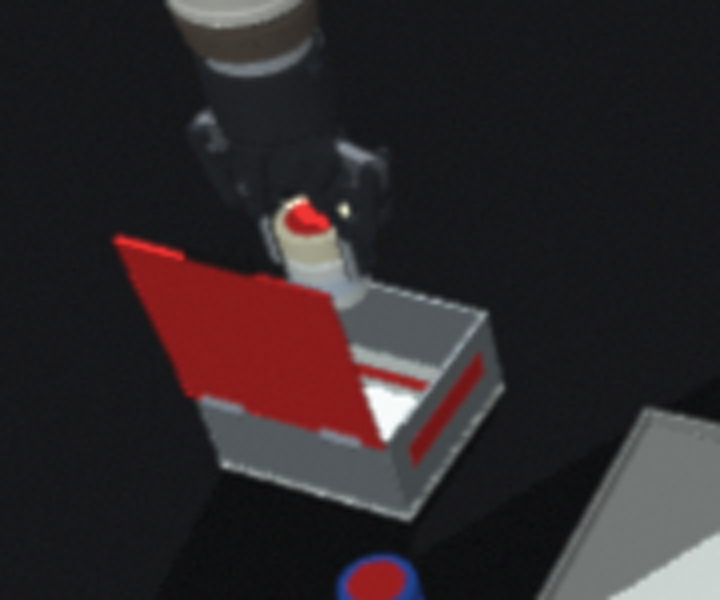

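```bash
python3 - <<'E'
from h import *
T=wpose(); s=monitor.observe()
a,b=wat_z(T,(234.2,158.3),14),wat_z(T,(317.5,158.3),14)
d=b-a; w=np.linalg.norm(d); ya=d/w; xa=np.array([ya[1],-ya[0],0]); 
c=(a+b)/2+xa*(w/2); print(a.round(1),b.round(1),w,"center",c.round(1),"yaw",np.arctan2(xa[1],xa[0]))
im=cv2.imread("pics/w6.png")[:,:,::-1]; m=mask(im,"r"); m[:285]=0; m[365:]=0; m[:,:225]=0;m[:,330:]=0
ys,xs=np.nonzero(m); print("disc px",xs.mean(),ys.mean(),wat_z(T,((xs.min()+xs.max())/2,(ys.min()+ys.max())/2),s["tool_pos"][2]+21.5), s["tool_pos"])
E
```

```text
[ 412.9 -355.7   14. ] [ 421.2 -285.7   14. ] 70.5513515052603 center [ 452.1 -324.9   14. ] yaw -0.11854342382032024
disc px 275.979207392927 327.2909187844322 [ 452.60437488 -324.41143911  186.65080672] [ 456.25938663 -324.98948489  165.15080672]
```

The nest's centre and the held jar's axis agree to under 1 mm in the wrist view, so I'm lowering it.

```bash
python3 - <<'E'
from h import *
ctrl.line_to((456,-325.4,64),feed=120)
ctrl.line_to((456,-325.4,45.5),feed=45); ctrl.pause(0.2)
s=monitor.observe(); print(s["clock"],s["tool_pos"],s["finger_gap"],s["ft_force"])
ctrl.line_to((456,-325.4,44.8),feed=20)
s=monitor.observe(); print(s["tool_pos"],s["ft_force"],s["wrist_torque"])
wlook("w7")
E
```

```text
18.1583 [ 456.00547313 -325.39175788   45.53417277] 49.434146553694525 [-1.53561355  0.17895295  3.69208403]
[ 456.02043316 -325.4075259    45.52893774] [-4.02321932  2.46603608 10.3271357 ] [0.54661005 0.59284523 0.09250095]
```

View pics/w7.png

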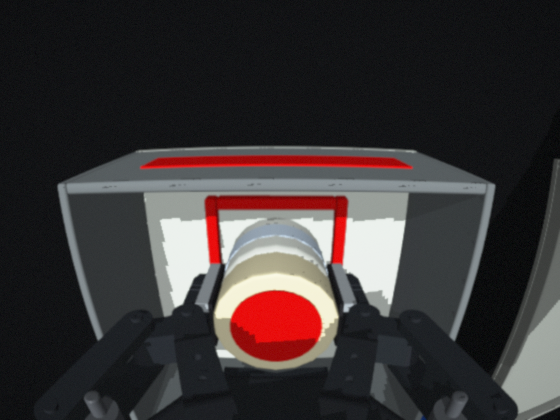

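```bash
python3 - <<'E'
from h import *
ctrl.move_gripper(72)
ctrl.line_to((456,-325.4,165),feed=150)
im,T=wlook("w8"); blobs(im,"r",T,66.5,200)
ctrl.line_to((420,-200,240),feed=250)
s=monitor.observe(); print(s["clock"],s["tool_pos"])
im=vision.read_camera("scene"); save(cv2.resize(im[90:200,70:200],None,fx=6,fy=5.4,interpolation=2),"s8"); 
uv=place_of("scene","lid_edge")[0]["uv"]; h=place_of("scene","lid_hinge")[0]["uv"]
im=vision.read_camera("top"); save(cv2.resize(im[195:285,390:490],None,fx=8,fy=6.6,interpolation=2),"t8")
uv2=place_of("top","lid_edge")[0]["uv"]; h2=place_of("top","lid_hinge")[0]["uv"]
print(uv,uv2,tri([("scene",uv),("top",uv2)]),tri([("scene",h),("top",h2)]))
Y=-.119; x=np.array([np.cos(Y),np.sin(Y),0]); H=np.array([456,-326,0])+80*x+[0,0,75.5]
print("hinge",H)
for a in [1.5,1.6,1.7,1.8,1.9]:
    E=H+142*(-np.cos(a)*x+np.sin(a)*np.array([0,0,1]))+5*(np.sin(a)*x+np.cos(a)*np.array([0,0,1]))
    print(a,E.round(1),proj("scene",E).round(1),proj("top",E).round(1))
E
```

```text
r [205 132 141   6 599] [274.9 134.5] [ 391.7 -318.4   66.5]
r [ 233  159   85   80 1724] [275.6 187.1] [ 427.9 -322.3   66.5]
r [ 250  199   51   47 1874] [275.1 221.9] [ 453.3 -325.7   66.5]
r [ 190  318  172   60 7943] [275.1 345.3] [ 568.7 -339.7   66.5]
r [153 389  15  27 211] [159.4 402.7] [ 651.8 -478.9   66.5]
20.5583 [ 420.19316732 -200.43973424  239.06658759]
[111.1, 125.3] [448.4, 215.7] [ 551.82212407 -334.02780453  224.22965005] [ 532.52859919 -332.86001636   67.06396481]
hinge [ 535.43422813 -335.49754712   75.5       ]
1.5 [ 530.4 -334.9  217.5] [117.5 122.1] [449.9 223. ]
1.6 [ 544.5 -336.6  217.3] [114.2 125.8] [450.1 217.9]
1.7 [ 558.5 -338.3  215.7] [111.1 129.9] [450.2 212.9]
1.8 [ 572.3 -339.9  212.7] [108.2 134.5] [450.  208.1]
1.9 [ 585.7 -341.5  208.3] [105.6 139.4] [449.7 203.5]
```

View pics/w8.png

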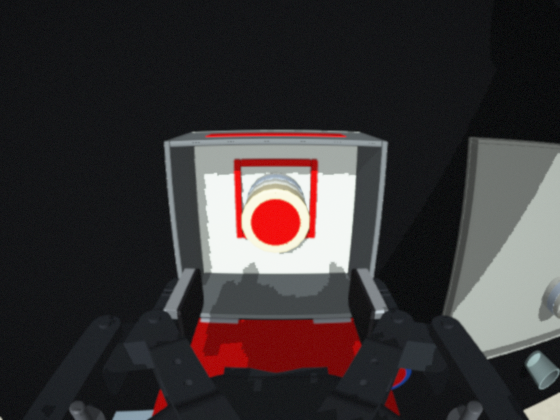

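View pics/s8.png

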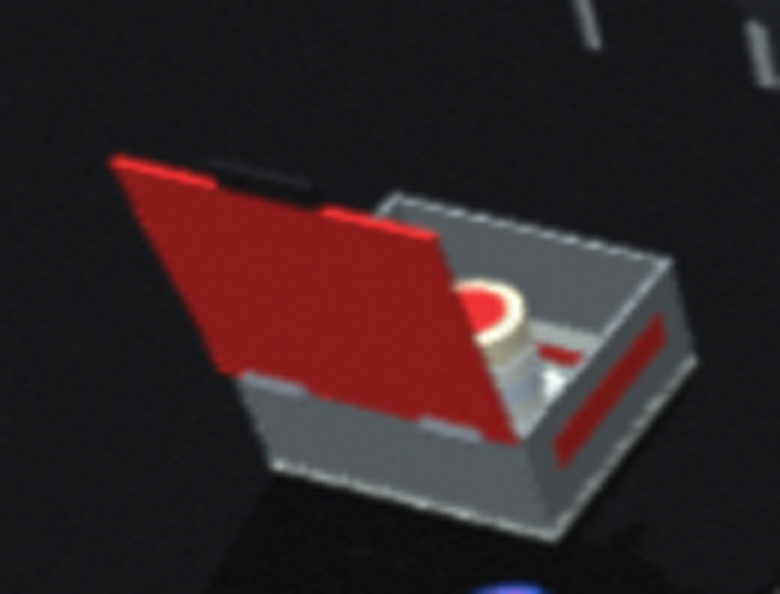

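View pics/t8.png

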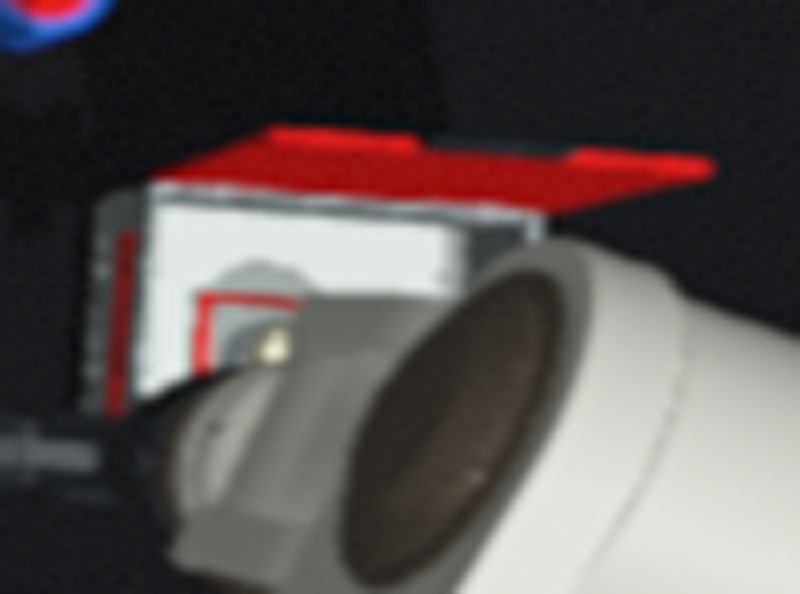

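Both jars stand in their nests. The lid is at about 1.62 rad. I'll go round behind it with the gripper closed and sweep it shut along its arc.

```bash
cat > lid.py <<'E'
from h import *
Y=-.119; x=np.array([np.cos(Y),np.sin(Y),0]); z=np.array([0,0,1.]); H=np.array([456,-326,0])+80*x+75.5*z
def tcp(a,r=120,off=0): return H+r*(-np.cos(a)*x+np.sin(a)*z)+(5+off)*(np.sin(a)*x+np.cos(a)*z)+11*x+22*z
E
python3 - <<'E'
from lid import *
pre=H+65*x+z*(215-75.5)
via=pre+np.array([0,170,30])
for P in [via,pre]+[tcp(a) for a in np.linspace(1.7,0,8)]:
    q=ctrl.solve_ik(P,D(Y)); print(P.round(0),None if q is None else q.round(2))
ctrl.move_gripper(0)
ctrl.line_to(via,feed=200,frame=D(Y))
ctrl.line_to(pre,feed=200)
s=monitor.observe(); print(s["clock"],s["tool_pos"],s["ft_force"],s["finger_gap"])
im=vision.read_camera("scene"); save(cv2.resize(im[40:200,40:240],None,fx=4,fy=3.6,interpolation=2),"s9")
E
```

```text
[ 600. -173.  245.] [-0.28  0.27  0.37  1.67  0.   -0.16]
[ 600. -343.  215.] [-0.52  0.44  0.52  1.66  0.   -0.4 ]
[ 567. -339.  216.] [-0.54  0.35  0.42  1.63  0.   -0.42]
[ 538. -336.  217.] [-0.56  0.28  0.33  1.62  0.   -0.44]
[ 509. -332.  212.] [-0.58  0.22  0.24  1.6   0.   -0.46]
[ 483. -329.  199.] [-0.6   0.16  0.15  1.56  0.   -0.48]
[ 461. -327.  181.] [-0.62  0.11  0.06  1.52  0.   -0.5 ]
[ 443. -324.  158.] [-0.63  0.07 -0.03  1.47  0.   -0.51]
[ 432. -323.  131.] [-0.64  0.05 -0.1   1.42  0.   -0.52]
[ 427. -323.  102.] [-0.65  0.05 -0.16  1.37  0.   -0.53]
23.6083 [ 600.110355   -342.37993514  215.50774233] [ 0.47557685  0.39299657 -0.24612898] 0.16543183136689713
```

View pics/s9.png

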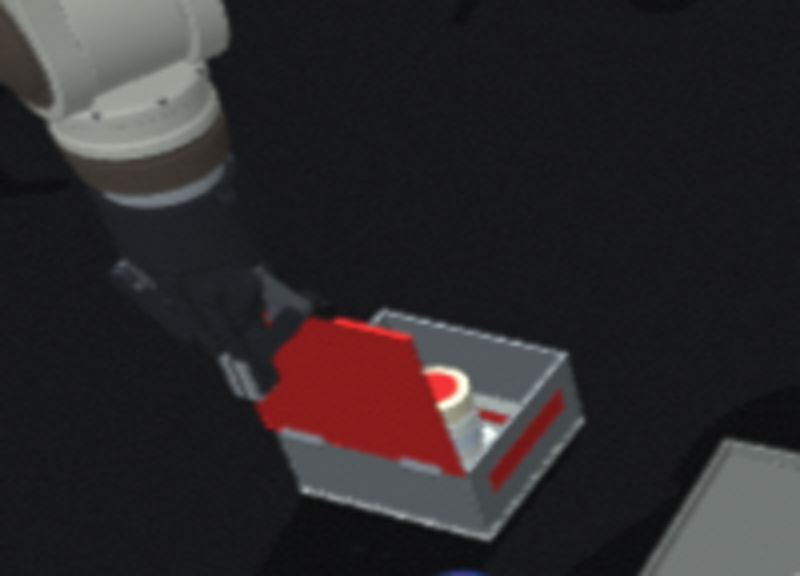

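```bash
python3 - <<'E'
from lid import *
print(proj("scene",(600,-342.4,193.5)))
for a in [1.7,1.55,1.4,1.2,1.0,0.8,0.6,0.4]:
    ctrl.line_to(tcp(a),feed=120)
    s=monitor.observe(); print(a,s["clock"],s["ft_force"].round(1))
    if np.linalg.norm(s["ft_force"])>30: print("STOP"); break
im=vision.read_camera("scene"); save(cv2.resize(im[40:200,40:240],None,fx=4,fy=3.6,interpolation=2),"s10")
E
```

```text
[104.26496678 147.9030125 ]
1.7 24.0917 [ 0.4  0.1 -0.1]
1.55 24.3917 [ 0.2 -0.1  0.7]
1.4 24.6917 [ 0.3  0.3 -0.2]
1.2 25.0417 [ 0.4 -0.4 -0.3]
1.0 25.3917 [-0.1 -0.3  0.4]
0.8 25.7417 [-0.3  0.6  0. ]
0.6 26.0917 [-0.3 -0.6  1. ]
0.4 26.4417 [-0.3  0.7  1.4]
```

View pics/s10.png

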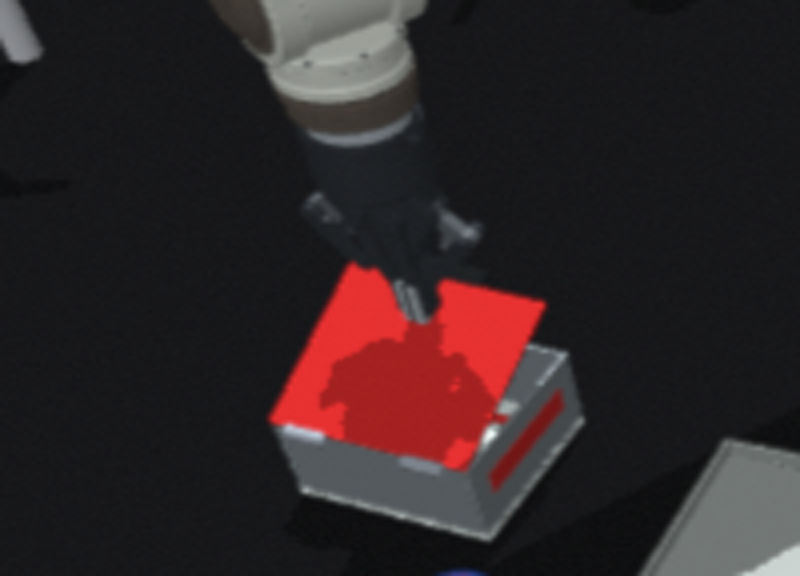

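The lid is following the fingertips and is at about 0.4 rad, with the tips near (415,320) in the crop. I'll finish the sweep and press.

```bash
python3 - <<'E'
from lid import *
for a in [0.25,0.12,0.04,0.0]:
    ctrl.line_to(tcp(a),feed=80)
    s=monitor.observe(); print(a,s["clock"],s["ft_force"].round(1))
P=tcp(0)
for dz in range(1,8):
    ctrl.line_to(P-dz*z,feed=20); s=monitor.observe(); print(dz,s["tool_pos"][2].round(1),s["ft_force"].round(1))
    if s["ft_force"][2]>12: break
ctrl.pause(0.2); print(monitor.observe()["ft_force"])
ctrl.line_to(P+60*z,feed=120)
ctrl.goto((400,-60,300),D(0)); ctrl.pause(0.3)
for c in ["scene","top"]:
    im=vision.read_camera(c); np.save(f"pics/{c}f.npy",im); save(im,c+"f")
    for n,zz in [("green_jar_center",36),("lid_edge",80),("beaker_center",27.5),("plain_jar_a_center",34)]:
        for d in place_of(c,n)[:3]: print(c,n,np.round(d["uv"],1),round(d["p"],2),at_z(c,d["uv"],zz).round(1))
    a=im.astype(int); cream=((a.min(2)>130)&(a[...,0]>a[...,2]+15)).astype(np.uint8)
    k,l,st,ce=cv2.connectedComponentsWithStats(cream)
    for i in range(1,k):
        if 50<st[i,4]<900 : print(c,"cream",st[i],np.round(at_z(c,ce[i],64),1))
im=np.load("pics/scenef.npy"); save(cv2.resize(im[100:200,90:220],None,fx=6,fy=6,interpolation=2),"s11")
print("expected shut edge",proj("scene",H-142*x+5*z),proj("top",H-142*x+5*z), monitor.observe()["clock"])
E
```

```text
0.25 26.8667 [ 0.8 -0.   0.9]
0.12 27.2083 [0.3 0.1 0.8]
0.04 27.475 [0.4 0.4 0.6]
0.0 27.725 [ 0.9 -0.4  1.6]
1 102.4 [-1.4  1.5  9. ]
2 102.3 [-4.4  2.7 16. ]
[-4.9498057   2.87127731 15.18053129]
scene green_jar_center [366.9 193.2] 0.58 [457.4 294.9  36. ]
scene lid_edge [157.7 129.5] 0.59 [ 392.8 -318.    80. ]
scene beaker_center [253.5 278.1] 0.92 [772.1  67.8  27.5]
scene plain_jar_a_center [371.  193.6] 0.69 [454.5 305.8  34. ]
scene plain_jar_a_center [280.6 195.3] 0.58 [515.6  71.9  34. ]
scene cream [457   0  18  10 104] [-612.6  564.7   64. ]
scene cream [513  24  45   9  86] [-485.3  820.6   64. ]
scene cream [273 183  19  18  86] [539.7  78.2  64. ]
scene cream [363 188  18  12  79] [487.6 305.6  64. ]
scene cream [253 215  19  19  93] [652.8  53.9  64. ]
top green_jar_center [232.2 253.3] 0.62 [463.1 299.   36. ]
top lid_edge [430.9 270.7] 0.82 [ 393.6 -321.    80. ]
top beaker_center [303.6 159. ] 0.64 [768.4  58.4  27.5]
top plain_jar_a_center [303.1 233.9] 0.76 [519.6  67.7  34. ]
top cream [300 190  16  16 200] [634.4  49.9  64. ]
top cream [294 226  16  15 197] [520.8  73.6  64. ]
top cream [222 245  16  16 110] [466.9 301.2  64. ]
expected shut edge [157.22067495 129.69190588] [430.15498718 270.44023476] 31.0333
```

View pics/s11.png

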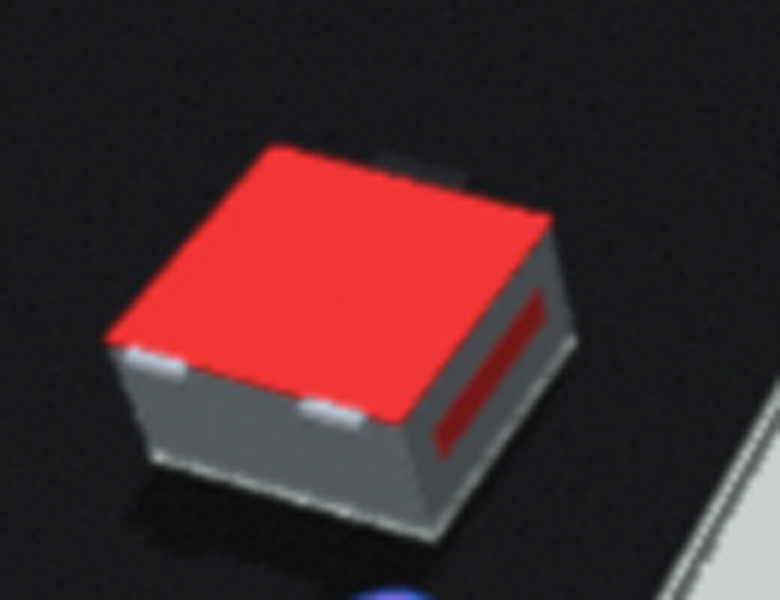

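View pics/scenef.png

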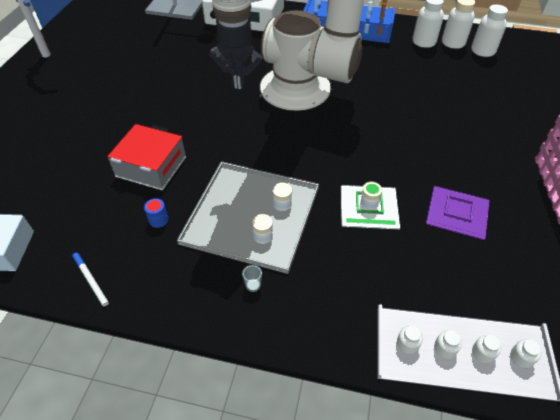

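View pics/topf.png

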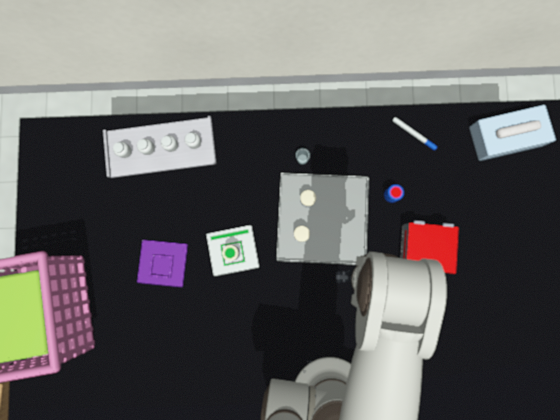

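The lid lies flush on the rim with its edge at scene (158,130), where I predicted (157,130). Green stands in its nest, and the untagged jars and beaker haven't moved. I'm handing in.

```bash
python3 - <<'E'
from h import *
print(ctrl.hand_in(), monitor.observe()["clock"])
E
```

```text
the job is handed in; nothing more can be done
the job is handed in; nothing more can be done
```

The job is done and handed in at about 31 s of the 72 s allowed; the hand-in gives no verdict. The green-tagged jar is in the green nest on the white stand. The red-tagged jar is in the red nest in the reject box, and its lid is swept shut and pressed down with about 15 N.

**Last checks:**
- **Green jar:** it stands inside its frame. The wrist view put its axis about 1–2 mm from the nest's centre.
- **Red jar:** in the last picture before the lid closed, it stood in its frame. Before I lowered it, its axis and the nest's centre agreed to under 1 mm. It can't be seen now that the lid is shut.
- **Lid:** the free edge is at scene pixel (157.7,129.5), against a predicted shut position of (157.2,129.7). The press met a hard stop at the expected height.
- **Untagged jars and beaker:** the top camera shows both jar caps within 1 mm of where they started. The beaker was never approached, and its readings scatter by about 13 mm in the top camera, which is detector noise because the pictures look the same.

**Disagreements:** the wrist camera read about 3 mm low in x against the two fixed cameras. `place_of` was up to 10 mm off on the nests, so I took the nest centres from the frame corners instead.

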